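Sort the washed feeding things into their trays

ROBOT

A 6-joint arm with a two-finger parallel gripper is mounted at the origin on the work surface. World frame = base frame: x ahead of the robot, y to its left, z up, the work surface at z = 0. Lengths are in mm, angles in rad, forces in N, time in s.
With the tool pointing down it reaches from about 325 to 775 mm from the base axis. Payload 5.5 kg.
Tool frame: the origin (TCP) lies midway between the tips of the shut fingers; the grasp point (between the pads) lies 19 mm behind it (bot.tcp_to_grasp is the z of the grasp point in the tool frame, in mm); z points along the fingers, y is the line along which they close (so a half turn about z gives the same grasp; the last joint's range is limited). The gripper opens to 85 mm and grips with 20 to 120 N. Pads are 22 mm wide; open, the fingers measure 114 mm over their backs; the gripper's body (76 mm by 85 mm) begins 54 mm behind the grasp point. The pads swing forward as they close: fully open they stand 13 mm farther back than shut.
Start: joints at [1.143, 0.091, 1.231, -0, 1.82, -0.057], TCP at [217.422, 559.235, 231.275] pointing down, gripper open.
Joint ranges: [-2.87, 2.87], [-0.86, 2.18], [0.17, 2.46], [-1.51, 4.65], [0.06, 2.69], [-2.65, 2.65]. Speed limits (rad/s): [2.57, 2.57, 3.01, 3.14, 3.14, 3.14].

INTERFACE

Orientations are given as a rotation vector (axis times angle).
In Python, from cell import bot gives the robot as it stands.
- The arm moves only by the tool send_rows, never from a script. Its argument "targets" is a list that holds one entry, the list of rows, each a list of 6 numbers: the shift along the tool's x, y, z in parts of the range, where 1.0 means 60 cm, then the turn, a rotation vector about the tool's x, y, z in a scale on which 1.0 is 360 degrees. In form: [[[tx, ty, tz, ax, ay, az], ...]]. A call has exactly 10 rows; each row is the pose to reach, as a shift and turn from the pose commanded when the call began, along the tool's axes at that moment; what a row does not reach only later rows make up. A row lasts 1/8 s, in which the tool goes at most 62.5 mm and 10.7 degrees, less where a joint would pass 70% of its speed; a pose out of reach is approached as far as the arm can. No shift or turn number may pass 1 either way. A call with a gripper value outside its range is refused whole. "fingers" is the finger opening in cm, from 0 to 8.54, set as the call begins (left out, the last holds). The fingers move at their own pace and stop on an object; "squeeze" is the grip in N (left out, the last holds). Time passes only in rows, so rows that repeat a pose let the fingers close, or fill a call up. It gives the time, the measured TCP pose, the force, the opening and the grip force at its end, in the units of the state.
- bot.get_obs(): the state, without advancing time (a new reading comes with each control period).
- bot.snapshot(name): name is "scene" or "top" or "wrist"; returns (picture, depth): 480x640x3 uint8, blue, green, red; 480x640 float32, mm along the optical axis (not along the pixel's ray), 0 where there is no reading.
- bot.get_calibration(name): a dict with "mtx" (3x3 intrinsics, pixels), "R" (3x3) and "t" (3): a world point X has camera coordinates R X + t; the wrist camera has in their place "hand_eye" (4x4, takes a point from camera to tool coordinates, whose origin is the TCP and whose axes are the flange's). Camera axes: x right, y down, z forward; pixel columns grow to the right and rows downward; lengths in mm; the calibration is good to about 2 mm. A picture is of the moment at which its call begins: read the wrist's pose just before it. get_calibration takes no time and is no camera call.
- bot.hand_in(): hands the job in; it is judged then, once.
The state is a dict: "t": time; "joints": joint angles; "joint_velocities": joint speeds; "joint_efforts": joint torques, N m; "position": TCP position; "orientation": TCP orientation; "force": force on the tool from outside, world axes, zero at the start; "moment": the same for the moment, N m; "opening": finger opening in mm; "gripper_force": force on a finger pad.
Only numpy, scipy, OpenCV 4.12 (cv2) and the standard library are available. Lean on these libraries where they do the work, as an engineer would, in place of code of your own. Each camera call takes 0.05 s, during which the arm holds its last target. There are 200 camera calls.

TASK

Put the washed feeding things away: lay the two bottle collars flat, side by side, inside the square tray, the stainless tong flat and lengthwise in the middle of the long tray, stand the orange scoop on its bottom in the middle of the saucer, and stand the empty bottle upright in the round coaster. Do not let the bottle fall over on the way.

Things in the scene. Friction and masses are not known exactly. Their poses are not given: they have to be found in the camera images.
- collar_a: One of two alike: a white plastic bottle screw collar: a ribbed open ring lying flat, outside diameter 48 mm (49 over the ribs), bore 36 mm, height 20 mm, 18 g; the same in look as the other collar. Origin: centre of its underside, z up
- collar_b: One of two alike: a white plastic bottle screw collar: a ribbed open ring lying flat, outside diameter 48 mm (49 over the ribs), bore 36 mm, height 20 mm, 18 g; the same in look as the other collar. Origin: centre of its underside, z up
- scoop: Orange plastic measuring scoop standing on its flat bottom: a round open bowl 40 mm across at the rim (36 at the bottom), 30 mm high, with a flat handle 12 mm wide and 4 mm thick, its underside 25 mm above the bottom, that reaches along the scoop's own -x to 78 mm from the bowl's centre. 15 g. Origin: centre of the bowl's underside, z up. Take the bowl across y
- tong: Stainless bottle tong lying flat, rigid (it does not squeeze shut), 164 mm long along its x, 16 mm high: two straight parallel arms, 34 mm over both, from x = -67 to +43 mm; the rear closes in a bend at -x, the black-tipped jaws at +x are 48 mm over both. 50 to 80 g. Origin: at the bottom, midway between the arms and at mid-length, near its balance point, z up. Take it across y
- bottle: Empty whitish polypropylene feeding bottle standing upright, open at the top: body 56 mm in diameter up to 84 mm height, then a shoulder to a 40 mm neck, 115 mm high in all; 40 to 70 g. Origin: centre of its underside, z up
- square_tray: Square white plastic tray, fixed, for the collars: 130 mm by 130 mm outside, 122 by 122 inside, floor 4 mm thick, low walls 13 mm high. Origin: centre of its underside, x and y along its sides
- long_tray: Long narrow aluminium tray, fixed, for the tong: 220 mm along its x by 90 mm along its y outside, 212 by 82 inside, floor 4 mm thick, low walls 13 mm high. Origin: centre of its underside
- saucer: White ceramic saucer, fixed, for the scoop: 144 mm in diameter at the rim, rim 14 mm high, flat well about 90 to 100 mm in diameter whose floor is 4 mm above the counter. Origin: centre of its underside
- coaster: Round stainless bottle coaster, fixed, for the bottle: 86 mm in outside diameter, upright rim 13 mm high and 4 mm thick (78 mm inside), floor 4 mm thick. Origin: centre of its underside
Mind the look-alikes: they are no part of the job. Leave any brown look-alike of the collar_b alone.

How it is judged:
By the outcome, as a careful person would: the job done as asked, in the order asked, and still so for the second after the job is handed in, with the robot touching nothing.
It also fails if it takes over 128 s, if anything falls off the work surface, if the arm or the gripper's body presses on something with over 40 N, if the wrist force passes 120 N, or if a joint passes its speed limit or range.

## Working session

There is one attempt and no reset: what is moved stays moved. The work goes in short steps, Python scripts to look and compute and a tool call to move; the robot and the scene stay as the last step left them, time stands still between calls to the robot, and variables do not carry over. Pictures are saved under pics/ and viewed, at most 14 in all, crops included, and the job is handed in when it is done.

Besides the shell and the picture viewer there is one more tool, called in YAML: its name, and indented under it one key for each argument. send_rows: Moves the arm, as the interface text tells. Its arguments: {"type":"object","properties":{"targets":{"type":"array"},"fingers":{"type":"number"},"squeeze":{"type":"number"}},"required":["targets"]}

```bash
mkdir -p pics; ls; python3 - <<'E'
from cell import bot
import cv2,numpy as np
print(bot.get_obs()); print(bot.tcp_to_grasp)
for n in ("scene","top"):
    p,d=bot.snapshot(n); cv2.imwrite(f"pics/{n}0.png",p); np.save(f"pics/{n}0.npy",d)
    print(n,bot.get_calibration(n))
print(bot.get_calibration("wrist"))
E
```

```text
pics
{'t': 0.0, 'joints': array([ 1.14328299e+00,  9.18734303e-02,  1.23189677e+00,  5.40762305e-05,
        1.81982347e+00, -5.67027929e-02]), 'joint_velocities': array([0.00021967, 0.00142452, 0.00018423, 0.00021391, 0.00094987,
       0.00073336]), 'joint_efforts': array([ 5.49260058e-04, -4.58716106e+01, -4.18037903e+01,  1.42435138e-04,
        1.11458750e-02,  3.71153646e-06]), 'position': array([217.28788657, 558.95943086, 230.1360191 ]), 'orientation': array([-5.79017923e-01, -3.08723172e+00,  3.03125749e-03]), 'force': array([-0.57940109,  0.71058443, -0.31570438]), 'moment': array([-0.00483499,  0.02299828, -0.04429543]), 'gripper_force': 0.0, 'opening': 85.49437726774318}
-18.700000000000003
scene {'mtx': array([[443.66356544,   0.        , 322.31190896],
       [  0.        , 443.66356544, 235.76952396],
       [  0.        ,   0.        ,   1.        ]]), 'R': array([[ 0.84752516,  0.53063027, -0.01151617],
       [ 0.45175566, -0.73259596, -0.50913651],
       [-0.27859995,  0.4263035 , -0.86060873]]), 't': array([-410.80447335, -218.54610257, 1101.08738452])}
top {'mtx
[... 220 characters left out ...]
],
       [-9.90878372e-01,  2.43566241e-02, -1.32539834e-01],
       [ 1.32589810e-01,  4.41311914e-04, -9.91170897e-01]]), 't': array([   1.63542896,  507.14294347, 1140.76842793])}
{'mtx': array([[371.67130384,   0.        , 317.86304637],
       [  0.        , 371.67130384, 237.87824685],
       [  0.        ,   0.        ,   1.        ]]), 'hand_eye': array([[ 9.02933665e-05, -9.63888188e-01, -2.66307254e-01,
         6.64450148e+01],
       [ 9.99999965e-01,  2.10912668e-05,  2.62718117e-04,
        -3.47309631e-01],
       [-2.47614133e-04, -2.66307268e-01,  9.63888156e-01,
        -1.41562488e+02],
       [ 0.00000000e+00,  0.00000000e+00,  0.00000000e+00,
         1.00000000e+00]])}
```

View pics/top0.png

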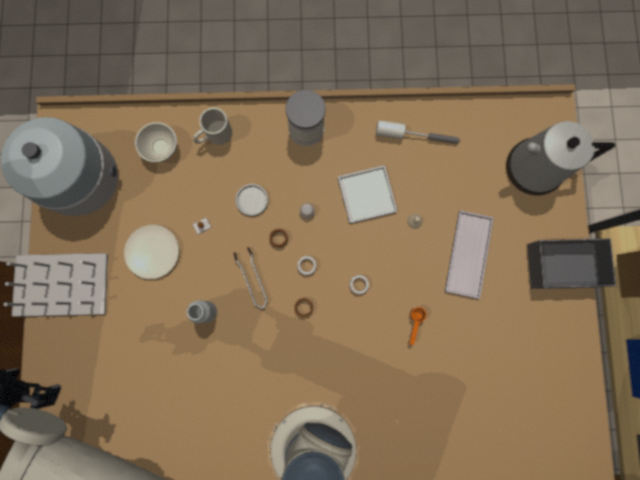

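View pics/scene0.png

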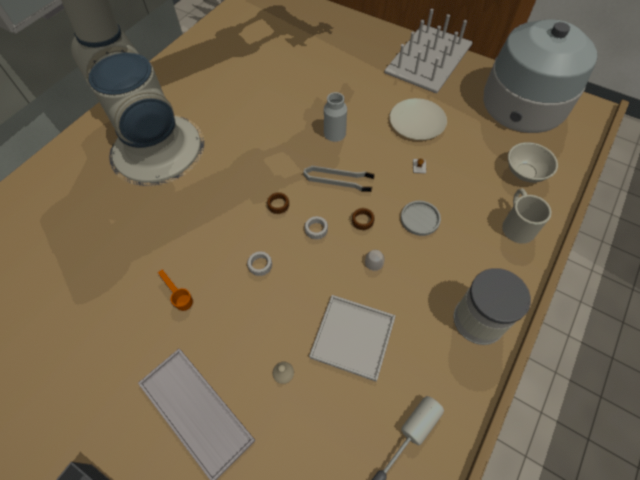

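```bash
cat > h.py <<'E'
import numpy as np,cv2
from cell import bot
from scipy.spatial.transform import Rotation as Ro
def cam(n,obs=None):
    c=bot.get_calibration(n)
    if n!="wrist": return c["mtx"],c["R"],c["t"]
    T=np.eye(4);T[:3,:3]=Ro.from_rotvec(obs["orientation"]).as_matrix();T[:3,3]=obs["position"]
    W=np.linalg.inv(T@c["hand_eye"]);return c["mtx"],W[:3,:3],W[:3,3]
def ray(c,uv):
    K,R,t=c;d=R.T@np.linalg.inv(K)@np.r_[uv,1.];return -R.T@t,d
def onplane(c,uv,z):
    o,d=ray(c,uv);return o+d*(z-o[2])/d[2]
def proj(c,X):
    K,R,t=c;p=K@(R@np.asarray(X,float)+t);return p[:2]/p[2]
def tri(ca,a,cb,b):
    o1,d1=ray(ca,a);o2,d2=ray(cb,b)
    s=np.linalg.lstsq(np.c_[d1,-d2],o2-o1,rcond=None)[0]
    p,q=o1+d1*s[0],o2+d2*s[1];return (p+q)/2,np.linalg.norm(p-q)
def cloud(c,d):
    K,R,t=c;v,u=np.mgrid[:480,:640];P=np.stack([(u-K[0,2])*d/K[0,0],(v-K[1,2])*d/K[1,1],d],-1)
    return (P-t)@R
def ortho(c,img,z,x0,x1,y0,y1,s):
    # rows: x decreasing downward, cols: y decreasing to right; s px/mm
    K,R,t=c
    xs=x1-np.arange(int((x1-x0)*s))/s; ys=y1-np.arange(int((y1-y0)*s))/s
    X,Y=np.meshgrid(xs,ys,indexing="ij");P=np.stack([X,Y,np.full_like(X,z)],-1)@R.T+t
    p=P@K.T;p=(p[...,:2]/p[...,2:]).astype(np.float32)
    return cv2.remap(img,p[...,0],p[...,1],cv2.INTER_CUBIC)
E
python3 - <<'E'
from h import *
from scipy import ndimage as nd
c=cam("top")
for n in("top","scene"):
    im=cv2.imread(f"pics/{n}0.png");d=np.load(f"pics/{n}0.npy");c=cam(n)
    cv2.imwrite(f"pics/or_{n}.png",ortho(c,im,10,230,650,-450,350+0,1))
    P=cloud(c,d);z=P[...,2];m=(d>0)&(P[...,0]>250)&(P[...,0]<700)&(abs(P[...,1])<460)
    t=m&(abs(z)<6);print(n,"table z",np.median(z[t]),z[t].std())
    L,k=nd.label(m&(z>7))
    for i in range(1,k+1):
        q=P[L==i]
        if len(q)>12: print(len(q),q.mean(0).round(0),q.min(0).round(),q.max(0).round())
E
```

```text
top table z 1.0978706775906488 2.3197988068330613
271 [ 626. -161.   13.] [ 578. -234.    7.] [699. -83.  21.]
222 [645. 155.  12.] [604. 109.   7.] [689. 195.  20.]
181 [609.   4.  29.] [592. -14.   8.] [632.  24.  41.]
381 [ 471. -404.   12.] [ 369. -460.    7.] [ 601. -352.   20.]
141 [ 577. -282.   17.] [ 561. -301.    7.] [ 597. -266.   37.]
52 [580. 288.  18.] [572. 278.   8.] [595. 305.  29.]
748 [514. 401.  12.] [442. 346.   7.] [584. 460.  20.]
145 [540.  81.  20.] [516.  57.   7.] [565. 104.  26.]
42 [472. 147.  16.] [435. 137.   8.] [507. 157.  25.]
64 [464. 182.  15.] [415. 161.   7.] [505. 199.  21.]
140 [466.   8.  19.] [442. -15.   7.] [490.  32.  26.]
139 [ 413. -127.   19.] [ 389. -149.    7.] [ 437. -103.   28.]
79 [385. 134.  16.] [357. 114.   7.] [417. 161.  23.]
134 [357.  18.  20.] [334.  -5.  15.] [380.  42.  26.]
504 [352. 268.  73.] [325. 245.   7.] [380. 315. 122.]
229 [ 309. -269.   26.] [ 257. -295.    7.] [ 350. -247.   37.]
scene table z 0.12079863708812705 1.9683351103780198
947 [358. 260.  71.] [327. 242.   7.] [380. 298. 118.]
466 [507. 402.  11.] [440. 343.   7.] [581. 460.  18.]
52 [580. 283.  19.] [571. 277.   7.] [588. 299.  27.]
483 [435. 151.  13.] [356. 110.   7.] [516. 198.  20.]
254 [358.  15.  16.] [333.  -9.   7.] [381.  40.  25.]
279 [646. 149.  12.] [603. 106.   7.] [688. 193.  17.]
262 [541.  77.  16.] [515.  54.   7.] [565. 103.  23.]
260 [466.   5.  16.] [440. -18.   7.] [489.  32.  23.]
304 [613.  -4.  26.] [592. -18.   7.] [631.  20.  37.]
277 [ 413. -130.   17.] [ 389. -155.    7.] [ 437. -104.   23.]
435 [ 314. -272.   24.] [ 256. -296.    7.] [ 351. -250.   33.]
480 [ 629. -163.   12.] [ 578. -237.    7.] [700. -83.  17.]
680 [ 471. -407.   12.] [ 370. -460.    7.] [ 602. -354.   17.]
302 [ 580. -287.   17.] [ 559. -304.    7.] [ 595. -267.   37.]
```

View pics/or_top.png

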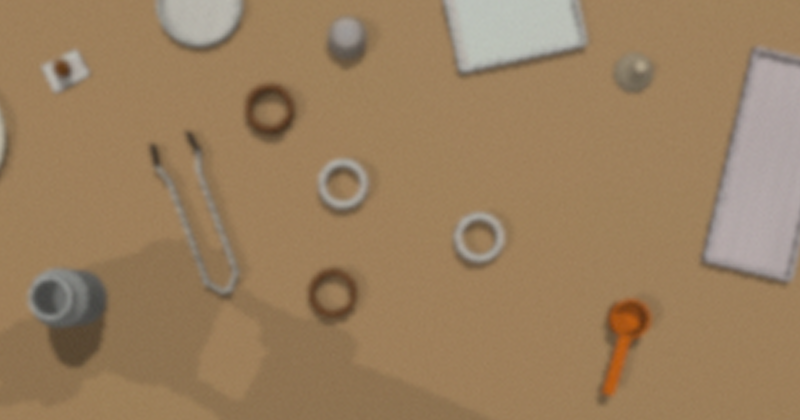

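View pics/or_scene.png

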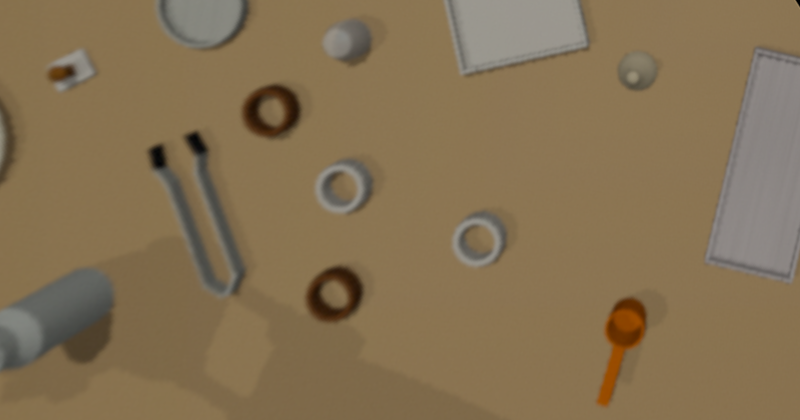

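```bash
python3 - <<'E'
from h import *
from scipy import ndimage as nd
for n in("top","scene"):
    im=cv2.imread(f"pics/{n}0.png");d=np.load(f"pics/{n}0.npy");c=cam(n);P=cloud(c,d);z=P[...,2]
    m=(d>0)&(P[...,0]>250)&(P[...,0]<760)&(P[...,1]>-520)&(P[...,1]<500)
    L,k=nd.label(m&(z>7),np.ones((3,3)))
    for i in range(1,k+1):
        q=P[L==i]
        if len(q)<60: continue
        r=cv2.minAreaRect(q[:,:2].astype(np.float32));e=cv2.minEnclosingCircle(q[:,:2].astype(np.float32))
        print(n,len(q),"rect",np.round(r[0],1),np.round(r[1]),round(r[2],1),"circ",np.round(e[0]),round(e[1],1),"z90",np.percentile(q[:,2],90).round(1))
E
```

```text
top 431 rect [ 655.  -159.9] [131. 134.] 12.6 circ [ 654. -158.] 90.9 z90 16.4
top 257 rect [646.7 151.9] [85. 85.] 35.3 circ [649. 151.] 44.9 z90 16.0
top 181 rect [611.    3.8] [37. 38.] 42.6 circ [612.   4.] 20.1 z90 37.0
top 529 rect [ 486.1 -420.8] [ 92. 221.] 76.5 circ [ 486. -421.] 118.5 z90 15.8
top 143 rect [ 577.7 -283.4] [34. 37.] 19.4 circ [ 578. -283.] 19.3 z90 31.7
top 72 rect [580.  286.2] [26. 37.] 27.4 circ [579. 286.] 18.8 z90 25.8
top 1119 rect [512.6 416.6] [142. 142.] 0.5 circ [515. 419.] 74.6 z90 16.5
top 145 rect [540.6  80.7] [47. 48.] 23.8 circ [541.  81.] 24.9 z90 24.0
top 144 rect [434.  154.5] [164.  36.] 23.6 circ [432. 158.] 82.2 z90 19.3
top 140 rect [465.7   8.8] [47. 48.] 24.6 circ [466.   8.] 24.9 z90 23.7
top 139 rect [ 413.3 -125.9] [46. 48.] 89.1 circ [ 413. -127.] 24.8 z90 23.2
top 134 rect [357.2  18.5] [46. 46.] 24.7 circ [357.  19.] 24.5 z90 23.5
top 512 rect [355.  278.9] [68. 57.] 84.7 circ [351. 283.] 38.0 z90 113.6
top 236 rect [ 303.1 -272. ] [39. 95.] 83.4 circ [ 304. -265.] 48.4 z90 31.9
scene 947 rect [354.5 269. ] [54. 51.] 80.2 circ 
[... 338 characters left out ...]
79 rect [645.9 149.6] [86. 85.] 85.2 circ [645. 150.] 44.6 z90 14.5
scene 262 rect [541.1  78.2] [48. 48.] 31.0 circ [540.  79.] 25.3 z90 21.2
scene 260 rect [465.6   6.2] [49. 49.] 13.6 circ [465.   7.] 25.6 z90 21.0
scene 304 rect [6.116e+02 1.000e-01] [39. 36.] 12.3 circ [611.   1.] 19.8 z90 34.6
scene 277 rect [ 413.3 -129.6] [47. 49.] 11.6 circ [ 411. -129.] 26.0 z90 21.0
scene 435 rect [ 303.7 -272. ] [38. 97.] 80.6 circ [ 305. -266.] 49.1 z90 30.4
scene 678 rect [ 653.7 -159.6] [130. 132.] 12.6 circ [ 654. -160.] 90.7 z90 14.4
scene 958 rect [ 485.  -422.8] [ 90. 221.] 76.5 circ [ 486. -421.] 117.6 z90 14.4
scene 304 rect [ 580.2 -285.9] [35. 36.] 35.3 circ [ 578. -286.] 19.1 z90 31.5
```

```bash
cat > go.py <<'E'
# go.py: "x y z a" goals in args -> rows relative to commanded pose kept in cmd.json; last goal becomes commanded
import sys,json,os
from h import *
def Rz(a): s,c=np.sin(a),np.cos(a);return np.array([[-s,c,0],[c,s,0],[0,0,-1.]]).T
cur=json.load(open("cmd.json")) if os.path.exists("cmd.json") else [217.4,559.2,231.3,68.75]
o=bot.get_obs();R=Ro.from_rotvec(o["orientation"]).as_matrix()
print("t",round(o["t"],2),"pos",o["position"].round(1),"yaw",np.degrees(np.arctan2(R[1,1],R[0,1])).round(1),"cmd",np.round(cur,1),"open",round(o["opening"],1),"F",o["gripper_force"],"j",o["joints"].round(2))
R0=Rz(np.radians(cur[3]))
for g in sys.argv[1:]:
    g=[float(v) for v in g.split()]
    s=np.round(R0.T@(np.array(g[:3])-cur[:3])/10,1 if len(g)<5 else 2); w=round(np.radians(cur[3]-g[3]),2)
    print([*s.tolist(),0,0,w]); new=[*(R0@s*10+cur[:3]).tolist(),cur[3]-float(np.degrees(w))]
if sys.argv[1:]: json.dump(new,open("cmd.json","w"))
E
python3 go.py "465.7 7 120 12.6"
```

```text
t 0.1 pos [217.3 559.  230.2] yaw 68.8 cmd [217.4 559.2 231.3  68.8] open 85.1 F 0.0 j [ 1.14  0.09  1.23 -0.    1.82 -0.06]
[-43.2, -42.5, 11.1, 0, 0, np.float64(0.98)]
```

Careful with the scale: shifts go in shares of 60 cm and turns go in shares of 360 degrees. That gives: -43.2 cm / 60 = -0.72, -42.5 cm / 60 = -0.7083, 0.98 rad / 6.2832 = 0.156.

send_rows:
  targets:
    - [[-0.1667,-0.1667,0,0,0,0.0318],[-0.2667,-0.2583,0,0,0,0.0637],[-0.35,-0.3333,0,0,0,0.0796],[-0.4333,-0.4167,0.0333,0,0,0.0955],[-0.5167,-0.5,0.0667,0,0,0.1194],[-0.6,-0.5833,0.1,0,0,0.1432],[-0.6667,-0.6583,0.15,0,0,0.156],[-0.72,-0.7083,0.185,0,0,0.156],[-0.72,-0.7083,0.185,0,0,0.156],[-0.72,-0.7083,0.185,0,0,0.156]]
  fingers: 8
  squeeze: 30

```text
t: 1.35
position: [466.3, 4.6, 119.3]
orientation: [-1.965, -2.451, -0.0]
force: [0.5, 0.1, 0.5]
opening: 80.1
gripper_force: 0.0
```

```bash
python3 go.py "465.7 7 4.5 12.6"; python3 - <<'E'
from h import *
o=bot.get_obs();p,d=bot.snapshot("wrist");cv2.imwrite("pics/w1.png",p)
c=cam("wrist",o);P=cloud(c,d)
m=(d>0)&(np.hypot(P[...,0]-465,P[...,1]-7)<45)&(P[...,2]>9)&(P[...,2]<40)
q=P[m][:,:2].astype(np.float32);print(len(q),cv2.minEnclosingCircle(q),np.percentile(P[m][:,2],90))
E
```

```text
t 1.35 pos [466.3   4.6 119.3] yaw 12.6 cmd [466.    6.5 120.3  12.6] open 80.1 F 0.0 j [-0.06 -0.27  1.77  0.    1.64 -0.28]
[0.1, -0.0, 11.6, 0, 0, np.float64(0.0)]
2095 ((465.0799255371094, 6.3169355392456055), 25.248310089111328) 19.41571915504208
```

Scaled: 11.6 cm / 60 = 0.1933, 11 cm / 60 = 0.1833.

send_rows:
  targets:
    - [[0.0017,0,0.0667,0,0,0],[0.0017,0,0.1333,0,0,0],[0.0017,0,0.1667,0,0,0],[0.0017,0,0.1833,0,0,0],[0.0017,0,0.1933,0,0,0],[0.0017,0,0.1933,0,0,0],[0.0017,0,0.1933,0,0,0],[0.0017,0,0.1933,0,0,0],[0.0017,0,0.1933,0,0,0],[0.0017,0,0.1933,0,0,0]]
  fingers: 7

```text
t: 2.65
position: [465.9, 7.6, 4.4]
orientation: [1.964, 2.452, 0.0]
force: [0.0, -0.0, 0.2]
opening: 70.3
gripper_force: 0.0
```

send_rows:
  targets:
    - [[0,0,0,0,0,0],[0,0,0,0,0,0],[0,0,0,0,0,0],[0,0,0,0,0,0],[0,0,0,0,0,0],[0,0,0,0,0,0],[0,0,0,0,0,0],[0,0,-0.0333,0,0,0],[0,0,-0.0833,0,0,0],[0,0,-0.1333,0,0,0]]
  fingers: 3.5

```text
t: 3.9
position: [465.2, 7.6, 84.1]
orientation: [-1.963, -2.451, 0.002]
force: [-1.3, -0.0, -0.3]
opening: 46.7
gripper_force: 31.0
```

```bash
python3 - <<'E'
import json;c=json.load(open("cmd.json"));c[2]+=80;json.dump(c,open("cmd.json","w"))
E
python3 go.py "648.2 -131.7 60 12.6" ; python3 - <<'E'
from h import *
o=bot.get_obs();p,d=bot.snapshot("wrist");cv2.imwrite("pics/w2.png",p)
E
```

```text
t 3.9 pos [465.2   7.6  84.1] yaw 12.6 cmd [465.8   7.5  84.3  12.6] open 46.7 F 30.999101009219885 j [-0.06 -0.26  1.82  0.    1.58 -0.28]
[-17.6, 14.8, 2.4, 0, 0, np.float64(0.0)]
```

Scaled: -17.6 cm / 60 = -0.2933, 14.8 cm / 60 = 0.2467.

send_rows:
  targets:
    - [[-0.0833,0.07,0,0,0,0],[-0.15,0.1267,0,0,0,0],[-0.2167,0.1833,0,0,0,0],[-0.2667,0.2233,0,0,0,0],[-0.2933,0.2467,0.04,0,0,0],[-0.2933,0.2467,0.0833,0,0,0],[-0.2933,0.2467,0.11,0,0,0],[-0.2933,0.2467,0.1217,0,0,0],[-0.2933,0.2467,0.125,0,0,0],[-0.2933,0.2467,0.125,0,0,0]]

```text
t: 5.2
position: [649.2, -131.9, 10.4]
orientation: [1.963, 2.451, 0.001]
force: [0.3, 0.1, -0.4]
opening: 46.8
gripper_force: 31.0
```

```bash
cat > adj.py <<'E'
import json,sys;c=json.load(open("cmd.json"));c[2]+=float(sys.argv[1]);json.dump(c,open("cmd.json","w"))
E
python3 adj.py -51; python3 go.py
```

```text
t 5.2 pos [ 649.2 -131.9   10.4] yaw 12.6 cmd [ 648.6 -132.     9.3   12.6] open 46.8 F 31.03113479912281 j [-0.25  0.32  1.37 -0.    1.46 -0.47]
```

Scaled: -8 cm / 60 = -0.1333, -6 cm / 60 = -0.1.

send_rows:
  targets:
    - [[0,0,0.0008,0,0,0],[0,0,0.0008,0,0,0],[0,0,0.0008,0,0,0],[0,0,0.0008,0,0,0],[0,0,-0.0167,0,0,0],[0,0,-0.05,0,0,0],[0,0,-0.1,0,0,0],[0,0,-0.1333,0,0,0],[0,0,-0.1333,0,0,0],[0,0,-0.1333,0,0,0]]
  fingers: 6.2

```text
t: 6.45
position: [648.3, -131.8, 88.4]
orientation: [-1.963, -2.451, 0.001]
force: [-0.5, -0.1, -0.9]
opening: 61.9
gripper_force: 0.0
```

```bash
python3 adj.py 80; python3 go.py "413.2 -128 75 12.6" "413.2 -128 4.5 12.6"; python3 - <<'E'
from h import *
o=bot.get_obs();p,d=bot.snapshot("wrist");cv2.imwrite("pics/w3.png",p)
c=cam("wrist",o);P=cloud(c,d)
m=(d>0)&(np.hypot(P[...,0]-648,P[...,1]+132)<35)&(P[...,2]>18)&(P[...,2]<40)
q=P[m][:,:2].astype(np.float32);print(len(q),cv2.minEnclosingCircle(q),np.percentile(P[m][:,2],90))
E
```

```text
t 6.45 pos [ 648.3 -131.8   88.4] yaw 12.6 cmd [ 648.6 -132.    89.3   12.6] open 61.9 F 0.0 j [-0.25  0.27  1.28  0.    1.59 -0.47]
[5.5, -22.9, 1.4, 0, 0, np.float64(0.0)]
[5.5, -22.9, 8.5, 0, 0, np.float64(0.0)]
2485 ((649.8291015625, -133.12118530273438), 25.414915084838867) 23.478452647817004
```

View pics/w3.png

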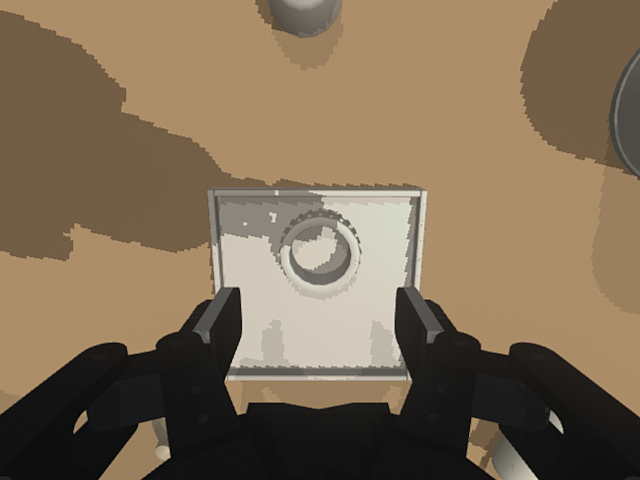

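Collar A lies flat in the far half of the tray (about pixel 321,253). Now collar B.

Scaled: -22.9 cm / 60 = -0.3817, 8.5 cm / 60 = 0.1417.

send_rows:
  targets:
    - [[0.025,-0.1,0,0,0,0],[0.0483,-0.2,0,0,0,0],[0.0717,-0.3,0,0,0,0],[0.0867,-0.3583,0.0083,0,0,0],[0.0917,-0.3817,0.05,0,0,0],[0.0917,-0.3817,0.0917,0,0,0],[0.0917,-0.3817,0.125,0,0,0],[0.0917,-0.3817,0.1417,0,0,0],[0.0917,-0.3817,0.1417,0,0,0],[0.0917,-0.3817,0.1417,0,0,0]]
  fingers: 7.5

```text
t: 7.75
position: [413.6, -128.4, 4.9]
orientation: [1.964, 2.451, 0.0]
force: [0.1, -0.5, -0.5]
opening: 75.0
gripper_force: 0.0
```

Scaled: -8 cm / 60 = -0.1333, -5 cm / 60 = -0.0833.

send_rows:
  targets:
    - [[0,0,0,0,0,0],[0,0,0,0,0,0],[0,0,0,0,0,0],[0,0,0,0,0,0],[0,0,0,0,0,0],[0,0,0,0,0,0],[0,0,0,0,0,0],[0,0,-0.0333,0,0,0],[0,0,-0.0833,0,0,0],[0,0,-0.1333,0,0,0]]
  fingers: 3.5

```text
t: 9.0
position: [412.8, -128.0, 84.5]
orientation: [-1.963, -2.451, 0.001]
force: [0.6, -0.4, 0.0]
opening: 45.9
gripper_force: 30.9
```

```bash
python3 adj.py 80; python3 go.py "661.2 -188.7 9 12.6"
```

```text
t 9.0 pos [ 412.8 -128.    84.5] yaw 12.6 cmd [ 413.1 -128.3   84.3   12.6] open 45.9 F 30.887601664289832 j [-0.38 -0.36  1.9   0.    1.6  -0.6 ]
[-11.3, 22.9, 7.5, 0, 0, np.float64(0.0)]
```

Scaled: 22.9 cm / 60 = 0.3817, -11.3 cm / 60 = -0.1883.

send_rows:
  targets:
    - [[-0.0467,0.0933,0,0,0,0],[-0.0917,0.1867,0,0,0,0],[-0.1383,0.28,0,0,0,0],[-0.1783,0.3583,0,0,0,0],[-0.1883,0.3817,0.025,0,0,0],[-0.1883,0.3817,0.0833,0,0,0],[-0.1883,0.3817,0.1117,0,0,0],[-0.1883,0.3817,0.1233,0,0,0],[-0.1883,0.3817,0.1258,0,0,0],[-0.1883,0.3817,0.1258,0,0,0]]

```text
t: 10.25
position: [661.8, -188.7, 9.9]
orientation: [1.963, 2.45, 0.001]
force: [-0.8, -0.4, -0.9]
opening: 46.2
gripper_force: 31.0
```

Scaled: -8 cm / 60 = -0.1333, -6 cm / 60 = -0.1.

send_rows:
  targets:
    - [[0,0,0,0,0,0],[0,0,0,0,0,0],[0,0,0,0,0,0],[0,0,0,0,0,0],[0,0,-0.0167,0,0,0],[0,0,-0.05,0,0,0],[0,0,-0.1,0,0,0],[0,0,-0.1333,0,0,0],[0,0,-0.1333,0,0,0],[0,0,-0.1333,0,0,0]]
  fingers: 6.2

```text
t: 11.5
position: [661.0, -188.4, 87.9]
orientation: [-1.963, -2.451, 0.001]
force: [-0.6, -0.0, -0.9]
opening: 62.0
gripper_force: 0.0
```

```bash
python3 adj.py 79.5; python3 - <<'E'
from h import *
o=bot.get_obs();p,d=bot.snapshot("wrist")
c=cam("wrist",o);P=cloud(c,d)
for x,y in((650,-133),(661,-189)):
    m=(d>0)&(np.hypot(P[...,0]-x,P[...,1]-y)<30)&(P[...,2]>18)&(P[...,2]<40)
    q=P[m][:,:2].astype(np.float32);print(len(q),cv2.minEnclosingCircle(q),np.percentile(P[m][:,2],[5,90]))
E
python3 go.py "435 150 170 109" 
```

```text
2929 ((649.8544921875, -132.8692169189453), 25.106292724609375) [19.86535875 23.55624263]
2493 ((662.1761474609375, -189.41065979003906), 25.280317306518555) [19.33200541 23.45828069]
t 11.55 pos [ 660.7 -188.3   87.2] yaw 12.6 cmd [ 661.3 -188.6   88.8   12.6] open 62.1 F 0.0 j [-0.33  0.34  1.2   0.    1.6  -0.55]
[38.0, -14.7, -8.1, 0, 0, np.float64(-1.68)]
```

```bash
python3 - <<'E'
import json;json.dump([661.3,-188.6,88.8,12.6],open("cmd.json","w"))
E
python3 go.py "425 148 170 -71" 
```

```text
t 11.55 pos [ 660.7 -188.3   87.2] yaw 12.6 cmd [ 661.3 -188.6   88.8   12.6] open 62.1 F 0.0 j [-0.33  0.34  1.2   0.    1.6  -0.55]
[38.0, -15.7, -8.1, 0, 0, np.float64(1.46)]
```

Scaled: 38 cm / 60 = 0.6333, -15.7 cm / 60 = -0.2617, 1.46 rad / 6.2832 = 0.2324.

send_rows:
  targets:
    - [[0.05,-0.025,-0.05,0,0,0.0239],[0.1333,-0.0583,-0.1,0,0,0.0509],[0.2167,-0.0917,-0.135,0,0,0.0796],[0.3,-0.125,-0.135,0,0,0.1082],[0.3833,-0.1583,-0.135,0,0,0.1353],[0.4667,-0.1917,-0.135,0,0,0.1623],[0.55,-0.225,-0.135,0,0,0.191],[0.6333,-0.2617,-0.135,0,0,0.218],[0.6333,-0.2617,-0.135,0,0,0.2324],[0.6333,-0.2617,-0.135,0,0,0.2324]]
  fingers: 7

```text
t: 12.8
position: [424.5, 148.4, 168.7]
orientation: [3.098, 0.521, -0.003]
force: [1.0, 0.1, -1.3]
opening: 69.9
gripper_force: 0.0
```

```bash
python3 go.py; python3 - <<'E'
from h import *
o=bot.get_obs();p,d=bot.snapshot("wrist")
c=cam("wrist",o);P=cloud(c,d)
m=(d>0)&(P[...,2]>9)&(P[...,2]<22)&(P[...,0]>340)&(P[...,0]<530)&(P[...,1]>95)&(P[...,1]<215)
q=P[m][:,:2];ang=19;
for _ in range(6):
    a=np.radians(ang);u=np.array([np.cos(a),np.sin(a)]);v=np.array([-u[1],u[0]])
    s,w=q@u,q@v;smax=s.max()
    bs=np.arange(smax-145,smax-45,5);mid=[(w[abs(s-b)<4].max()+w[abs(s-b)<4].min())/2 for b in bs]
    wid=[np.ptp(w[abs(s-b)<4]) for b in bs]
    k=np.polyfit(bs,mid,1);ang+=np.degrees(np.arctan(k[0]))
print(ang,"len",np.ptp(s),"widths",np.round(wid,0),"z",np.percentile(P[m][:,2],90))
sc=(s.max()+s.min())/2;wc=np.median(mid);print("centre",sc*u+wc*v)
cv2.imwrite("pics/w4.png",ortho(c,p,12,330,530,50,250,3))
E
```

```text
t 12.8 pos [424.5 148.4 168.7] yaw -70.9 cmd [425.2 148.  169.8 -71.1] open 69.9 F 0.0 j [ 0.26 -0.32  1.72 -0.    1.74  1.5 ]
20.317402500988813 len 164.02009164646176 widths [36. 33. 33. 33. 33. 33. 33. 33. 33. 34. 34. 33. 33. 34. 34. 34. 34. 34.
 34. 34.] z 15.787978767060086
centre [434.42144574 150.67807338]
```

View pics/w4.png

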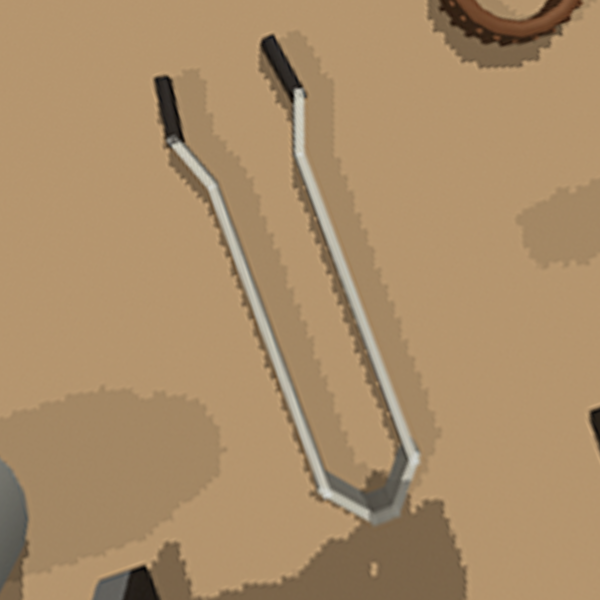

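The picture shows the whole tong: arms from (320,490)/(412,460) to (212,185)/(300,155), and the jaws at the top. The fit gives centre (434.4, 150.7), axis 20.3°, length 164 and top height 15.8, which all match the given sizes.

```bash
python3 go.py "434.4 150.7 4.5 -69.7 1" 
```

```text
t 12.85 pos [424.9 148.  168.8] yaw -70.9 cmd [425.2 148.  169.8 -71.1] open 70.2 F 0.0 j [ 0.26 -0.32  1.72 -0.    1.74  1.5 ]
[0.96, 0.04, 16.53, 0, 0, np.float64(-0.02)]
```

Scaled: 16.53 cm / 60 = 0.2755, 0.96 cm / 60 = 0.016, -0.02 rad / 6.2832 = -0.0032.

send_rows:
  targets:
    - [[0.016,0,0.0667,0,0,-0.0032],[0.016,0.0007,0.1333,0,0,-0.0032],[0.016,0.0007,0.2,0,0,-0.0032],[0.016,0.0007,0.25,0,0,-0.0032],[0.016,0.0007,0.27,0,0,-0.0032],[0.016,0.0007,0.2755,0,0,-0.0032],[0.016,0.0007,0.2755,0,0,-0.0032],[0.016,0.0007,0.2755,0,0,-0.0032],[0.016,0.0007,0.2755,0,0,-0.0032],[0.016,0.0007,0.2755,0,0,-0.0032]]
  fingers: 6

```text
t: 14.1
position: [434.6, 150.9, 4.9]
orientation: [-3.093, -0.548, -0.001]
force: [-0.2, 0.6, 0.4]
opening: 60.3
gripper_force: 0.0
```

Scaled: -8 cm / 60 = -0.1333, -4 cm / 60 = -0.0667.

send_rows:
  targets:
    - [[0,0,0,0,0,0],[0,0,0,0,0,0],[0,0,0,0,0,0],[0,0,0,0,0,0],[0,0,0,0,0,0],[0,0,0,0,0,0],[0,0,0,0,0,0],[0,0,-0.025,0,0,0],[0,0,-0.0667,0,0,0],[0,0,-0.1333,0,0,0]]
  fingers: 2.5
  squeeze: 50

```text
t: 15.35
position: [433.0, 150.4, 84.0]
orientation: [3.093, 0.548, -0.007]
force: [0.5, -0.1, -0.2]
opening: 32.8
gripper_force: 49.7
```

```bash
python3 adj.py 80;python3 go.py "485.5 -421.8 84.5 -103.5" "485.5 -421.8 9 -103.5" 
```

```text
t 15.35 pos [433.  150.4  84. ] yaw -69.9 cmd [434.4 150.7  84.5 -69.9] open 32.8 F 49.73885357379913 j [ 0.26 -0.27  1.83 -0.    1.59  1.48]
[-14.9, 55.5, 0.0, 0, 0, np.float64(0.59)]
[-14.9, 55.5, 7.6, 0, 0, np.float64(0.59)]
```

Scaled: 55.5 cm / 60 = 0.925, -14.9 cm / 60 = -0.2483, 0.59 rad / 6.2832 = 0.0939.

send_rows:
  targets:
    - [[-0.0167,0.05,0,0,0,0.0095],[-0.0417,0.15,0,0,0,0.0239],[-0.0667,0.25,0,0,0,0.035],[-0.0933,0.35,0,0,0,0.0462],[-0.12,0.45,0,0,0,0.0573],[-0.1483,0.55,0,0,0,0.0684],[-0.175,0.65,0,0,0,0.0796],[-0.2017,0.75,0,0,0,0.0875],[-0.2283,0.85,0,0,0,0.0939],[-0.2483,0.925,0,0,0,0.0939]]

```text
t: 16.6
position: [484.5, -424.0, 84.2]
orientation: [-3.118, 0.378, 0.001]
force: [0.7, -0.8, -0.3]
opening: 32.6
gripper_force: 49.9
```

send_rows:
  targets:
    - [[0,0,0,0,0,0],[0,0,0.0333,0,0,0],[0,0,0.075,0,0,0],[0,0,0.1,0,0,0],[0,0,0.1167,0,0,0],[0,0,0.125,0,0,0],[0,0,0.125,0,0,0],[0,0,0.125,0,0,0],[0,0,0.125,0,0,0],[0,0,0.125,0,0,0]]

```text
t: 17.85
position: [485.3, -421.7, 9.7]
orientation: [3.119, -0.375, 0.0]
force: [0.2, 0.9, -1.8]
opening: 32.6
gripper_force: 49.9
```

```bash
python3 adj.py 1;python3 go.py; python3 -c "
from h import *;print(bot.get_obs()['force'])"
```

```text
t 17.85 pos [ 485.3 -421.7    9.7] yaw -103.7 cmd [ 485.1 -421.7    9.5 -103.7] open 32.6 F 49.938780069351196 j [-0.77  0.27  1.42  0.    1.45  1.04]
[ 0.24798676  0.89161161 -1.78708338]
```

Scaled: -12 cm / 60 = -0.2, -9 cm / 60 = -0.15.

send_rows:
  targets:
    - [[0,0,0.001,0,0,0],[0,0,0.001,0,0,0],[0,0,0.001,0,0,0],[0,0,0.001,0,0,0],[0,0,0.001,0,0,0],[0,0,-0.0167,0,0,0],[0,0,-0.05,0,0,0],[0,0,-0.1,0,0,0],[0,0,-0.15,0,0,0],[0,0,-0.2,0,0,0]]
  fingers: 4.3

```text
t: 19.1
position: [485.4, -421.8, 132.7]
orientation: [3.118, -0.375, 0.003]
force: [0.1, 0.6, 0.1]
opening: 43.0
gripper_force: 0.0
```

```bash
python3 adj.py 120; python3 - <<'E'
from h import *
p,d=bot.snapshot("wrist");cv2.imwrite("pics/w5.png",p)
E
python3 go.py "300 -270 170 75"  
```

```text
t 19.15 pos [ 486.7 -423.   138.2] yaw -103.7 cmd [ 485.1 -421.7  129.5 -103.7] open 43.2 F 0.0 j [-0.77  0.2   1.27  0.    1.66  1.04]
[-21.6, -10.3, -4.0, 0, 0, np.float64(-3.12)]
```

View pics/w5.png

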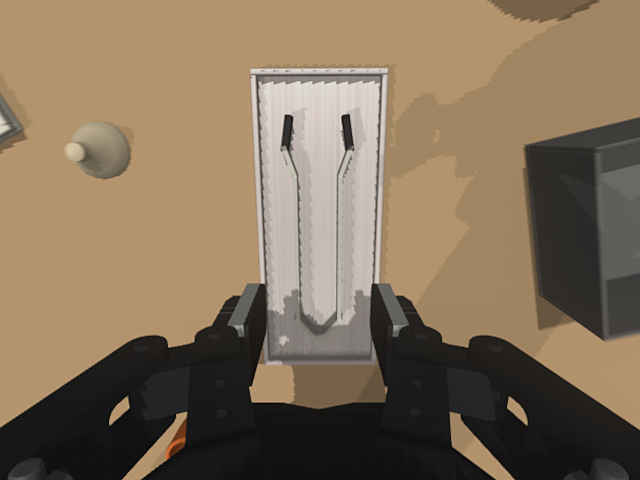

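```bash
python3 - <<'E'
import json;json.dump([485.1,-421.7,129.5,-103.7],open("cmd.json","w"))
E
python3 go.py "310 -265 170 -106"  
```

```text
t 19.15 pos [ 486.7 -423.   138.2] yaw -103.7 cmd [ 485.1 -421.7  129.5 -103.7] open 43.2 F 0.0 j [-0.77  0.2   1.27  0.    1.66  1.04]
[-20.7, -11.1, -4.0, 0, 0, np.float64(0.04)]
```

Scaled: -20.7 cm / 60 = -0.345, -11.1 cm / 60 = -0.185, 0.04 rad / 6.2832 = 0.0064.

send_rows:
  targets:
    - [[-0.05,-0.025,-0.0333,0,0,0.0064],[-0.1167,-0.0667,-0.0667,0,0,0.0064],[-0.2,-0.1083,-0.0667,0,0,0.0064],[-0.275,-0.15,-0.0667,0,0,0.0064],[-0.325,-0.175,-0.0667,0,0,0.0064],[-0.345,-0.185,-0.0667,0,0,0.0064],[-0.345,-0.185,-0.0667,0,0,0.0064],[-0.345,-0.185,-0.0667,0,0,0.0064],[-0.345,-0.185,-0.0667,0,0,0.0064],[-0.345,-0.185,-0.0667,0,0,0.0064]]
  fingers: 7

```text
t: 20.4
position: [310.6, -264.9, 169.3]
orientation: [-3.111, 0.437, 0.001]
force: [0.7, -0.5, -0.4]
opening: 70.0
gripper_force: 0.0
```

```bash
python3 go.py; python3 - <<'E'
from h import *
o=bot.get_obs();p,d=bot.snapshot("wrist")
c=cam("wrist",o);P=cloud(c,d)
hsv=cv2.cvtColor(p,cv2.COLOR_BGR2HSV)
m=(d>0)&(P[...,2]>18)&(P[...,2]<40)&(P[...,0]>220)&(P[...,0]<380)&(P[...,1]>-340)&(P[...,1]<-200)
q=P[m];print(len(q),q.min(0),q.max(0),np.percentile(q[:,2],[50,98]))
# axis: iterate: handle points >30 mm from bowl centre
ctr=np.array([330.,-278.])
for _ in range(8):
    r=np.hypot(*(q[:,:2]-ctr).T)
    rim=q[(r<25)&(q[:,2]>27)][:,:2]
    h=q[(r>30)][:,:2]
    ax=(ctr-h.mean(0));a=np.arctan2(ax[1],ax[0]);u=np.array([np.cos(a),np.sin(a)]);v=np.array([-u[1],u[0]])
    s=q[:,:2]@u;w=q[:,:2]@v;b=s>s.max()-30
    ctr=(s.max()-20)*u+(w[b].max()+w[b].min())/2*v
print("ctr",ctr,"deg",np.degrees(a),"bowl w",np.ptp(w[b]),"len",np.ptp(s))
hh=(h-ctr);k=np.polyfit(hh@u,hh@v,1);print("handle slope deg",np.degrees(np.arctan(k[0])))
cv2.imwrite("pics/w6.png",ortho(c,p,28,230,380,-350,-200,4))
E
```

```text
t 20.4 pos [ 310.6 -264.9  169.3] yaw -106.0 cmd [ 310.3 -264.8  169.5 -106. ] open 70.0 F 0.0 j [-0.79 -0.44  1.81  0.    1.77  1.06]
1825 [ 256.36952162 -297.00762879   18.07648851] [ 351.52586662 -249.75247131   30.72889046] [27.88968134 29.82001478]
ctr [ 331.57761094 -277.37661277] deg -16.892436685889717 bowl w 39.17104942060266 len 97.67463190226329
handle slope deg 0.2828566116632126
```

View pics/w6.png

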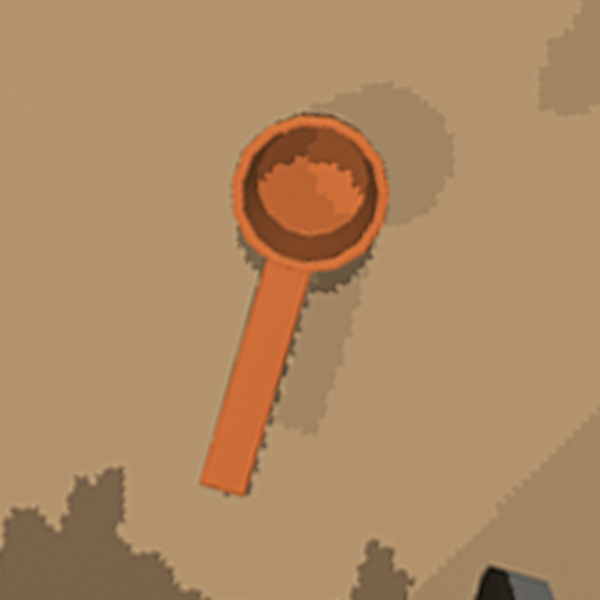

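The rim is centred at pixel (311,192), about (332, -277.7), with the handle running down to (225,490). Both agree with the depth fit.

```bash
python3 go.py "331.7 -277.5 6 -106.8 1"
```

```text
t 20.45 pos [ 310.6 -264.8  169.2] yaw -106.0 cmd [ 310.3 -264.8  169.5 -106. ] open 70.1 F 0.0 j [-0.79 -0.44  1.81 -0.    1.77  1.06]
[2.41, 0.63, 16.35, 0, 0, np.float64(0.01)]
```

Scaled: 16.35 cm / 60 = 0.2725, 2.41 cm / 60 = 0.0402, 0.01 rad / 6.2832 = 0.0016.

send_rows:
  targets:
    - [[0.0402,0.0105,0.0667,0,0,0.0016],[0.0402,0.0105,0.1333,0,0,0.0016],[0.0402,0.0105,0.1833,0,0,0.0016],[0.0402,0.0105,0.2333,0,0,0.0016],[0.0402,0.0105,0.2633,0,0,0.0016],[0.0402,0.0105,0.2725,0,0,0.0016],[0.0402,0.0105,0.2725,0,0,0.0016],[0.0402,0.0105,0.2725,0,0,0.0016],[0.0402,0.0105,0.2725,0,0,0.0016],[0.0402,0.0105,0.2725,0,0,0.0016]]
  fingers: 6

```text
t: 21.7
position: [332.0, -277.6, 6.5]
orientation: [3.108, -0.453, 0.001]
force: [-0.2, -0.3, 0.2]
opening: 60.0
gripper_force: 0.0
```

Scaled: -5 cm / 60 = -0.0833, -2 cm / 60 = -0.0333.

send_rows:
  targets:
    - [[0,0,0,0,0,0],[0,0,0,0,0,0],[0,0,0,0,0,0],[0,0,0,0,0,0],[0,0,0,0,0,0],[0,0,0,0,0,0],[0,0,0,0,0,0],[0,0,0,0,0,0],[0,0,-0.0333,0,0,0],[0,0,-0.0833,0,0,0]]
  fingers: 3
  squeeze: 25

```text
t: 22.95
position: [331.0, -276.6, 54.8]
orientation: [-3.107, 0.453, 0.005]
force: [0.2, -0.4, -0.3]
opening: 38.7
gripper_force: 25.3
```

```bash
python3 adj.py 50;python3 go.py; python3 - <<'E'
from h import *
p,d=bot.snapshot("wrist");cv2.imwrite("pics/w7.png",p)
E
```

```text
t 22.95 pos [ 331.  -276.6   54.8] yaw -106.6 cmd [ 331.7 -277.5   56.  -106.6] open 38.7 F 25.26463905000128 j [-0.78 -0.34  1.94 -0.    1.55  1.09]
```

View pics/w7.png

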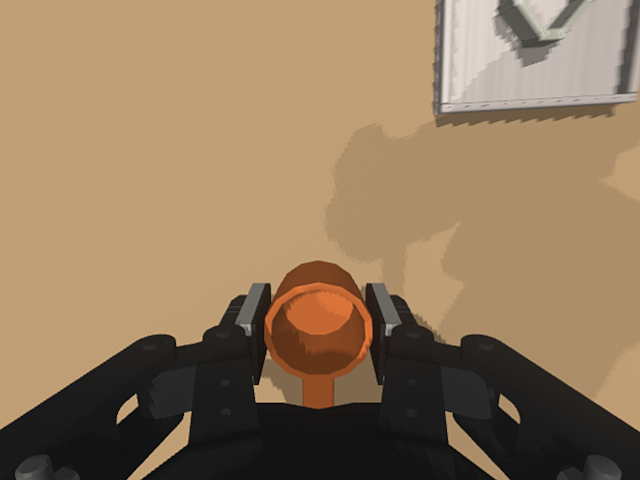

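The scoop is held level between the pads (bowl at about 318,330). Next stop is the saucer.

```bash
cp cmd.json c0.json; python3 go.py "370 -210 110 -104" "475 0 110 -90" "480 40 110 -88"; cat cmd.json; echo; python3 go.py "505 300 110 -60" "511 416.7 90 -50"; python3 adj.py 0
```

```text
t 23.0 pos [ 332.8 -278.4   60.1] yaw -106.6 cmd [ 331.7 -277.5   56.  -106.6] open 38.6 F 25.268494872143492 j [-0.78 -0.34  1.93 -0.    1.55  1.09]
[1.7, -7.6, -5.4, 0, 0, np.float64(-0.04)]
[5.8, -30.7, -5.4, 0, 0, np.float64(-0.29)]
[5.2, -34.7, -5.4, 0, 0, np.float64(-0.32)]
[480.4814464145602, 40.24532047837545, 110.0, -88.23013953146777]
t 23.0 pos [ 332.8 -278.4   60.1] yaw -106.6 cmd [480.5  40.2 110.  -88.2] open 38.6 F 25.268494872143492 j [-0.78 -0.34  1.93 -0.    1.55  1.09]
[3.3, -25.9, 0.0, 0, 0, np.float64(-0.49)]
[4.2, -37.5, 2.0, 0, 0, np.float64(-0.67)]
```

Scaled: -34.7 cm / 60 = -0.5783, -5.4 cm / 60 = -0.09, -0.32 rad / 6.2832 = -0.0509.

send_rows:
  targets:
    - [[0,-0.0167,-0.05,0,0,0],[0.01,-0.0667,-0.09,0,0,-0.0032],[0.0283,-0.1333,-0.09,0,0,-0.008],[0.0417,-0.2167,-0.09,0,0,-0.0159],[0.0583,-0.3,-0.09,0,0,-0.0239],[0.0717,-0.3833,-0.09,0,0,-0.0318],[0.0833,-0.4667,-0.09,0,0,-0.0414],[0.0867,-0.5417,-0.09,0,0,-0.0509],[0.0867,-0.5783,-0.09,0,0,-0.0509],[0.0867,-0.5783,-0.09,0,0,-0.0509]]

```text
t: 24.25
position: [480.6, 41.6, 109.0]
orientation: [3.141, 0.053, -0.002]
force: [0.7, 0.0, -0.4]
opening: 38.7
gripper_force: 25.3
```

Scaled: -37.5 cm / 60 = -0.625, -36 cm / 60 = -0.6, -0.67 rad / 6.2832 = -0.1066.

send_rows:
  targets:
    - [[0.0067,-0.05,0,0,0,-0.0095],[0.0167,-0.1333,0,0,0,-0.0255],[0.0283,-0.2167,0,0,0,-0.0414],[0.0383,-0.3,0,0,0,-0.0573],[0.05,-0.3833,0,0,0,-0.0732],[0.0583,-0.4667,0,0,0,-0.0859],[0.065,-0.5417,0.0083,0,0,-0.0987],[0.07,-0.6,0.02,0,0,-0.1066],[0.07,-0.625,0.0333,0,0,-0.1066],[0.07,-0.625,0.0333,0,0,-0.1066]]

```text
t: 25.5
position: [510.7, 415.6, 88.3]
orientation: [2.95, 1.077, -0.004]
force: [0.9, 0.1, 0.4]
opening: 38.8
gripper_force: 25.3
```

```bash
python3 go.py; python3 - <<'E'
from h import *
o=bot.get_obs();p,d=bot.snapshot("wrist");cv2.imwrite("pics/w8.png",p)
c=cam("wrist",o);P=cloud(c,d)
s=(d>0)&(np.hypot(P[...,0]-511,P[...,1]-417)<76)
q=P[s];h=q[(q[:,2]>10)&(q[:,2]<17)];A=np.c_[2*h[:,:2],np.ones(len(h))];k=np.linalg.lstsq(A,(h[:,:2]**2).sum(1),rcond=None)[0]
print("rim fit",k[:2],np.sqrt(k[2]+k[:2]@k[:2]),len(h))
f=q[(q[:,2]>0)&(q[:,2]<9)&(np.hypot(*(q[:,:2]-k[:2]).T)<40)];print("well z",np.median(f[:,2]),len(f))
E
```

```text
t 25.5 pos [510.7 415.6  88.3] yaw -49.9 cmd [510.9 416.4  90.  -49.8] open 38.8 F 25.314379341434687 j [ 0.63  0.27  1.29 -0.    1.59  1.5 ]
rim fit [511.54343733 415.42921593] 67.30014939589891 6647
well z 2.8998654322460182 9513
```

View pics/w8.png

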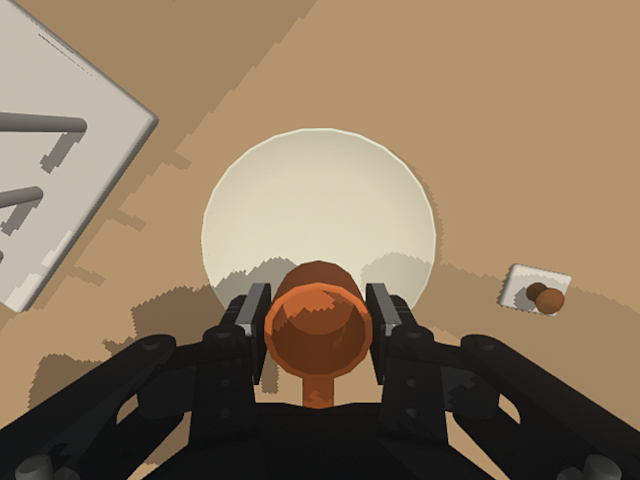

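The saucer is centred at about pixel (320,245), its well is clear, and it lines up with the held scoop, so I'm lowering.

Scaled: 7.9 cm / 60 = 0.1317, 7.7 cm / 60 = 0.1283.

send_rows:
  targets:
    - [[0,0,0.0333,0,0,0],[0,0,0.0667,0,0,0],[0,0,0.0917,0,0,0],[0,0,0.1117,0,0,0],[0,0,0.1233,0,0,0],[0,0,0.1283,0,0,0],[0,0,0.1317,0,0,0],[0,0,0.1317,0,0,0],[0,0,0.1317,0,0,0],[0,0,0.1317,0,0,0]]

```text
t: 26.8
position: [511.2, 416.6, 11.3]
orientation: [-2.951, -1.078, -0.001]
force: [0.0, 0.6, -0.7]
opening: 39.0
gripper_force: 25.3
```

Scaled: -9 cm / 60 = -0.15, -6 cm / 60 = -0.1.

send_rows:
  targets:
    - [[0,0,0.0012,0,0,0],[0,0,0.0012,0,0,0],[0,0,0.0012,0,0,0],[0,0,0.0012,0,0,0],[0,0,0.0012,0,0,0],[0,0,0.0012,0,0,0],[0,0,-0.0167,0,0,0],[0,0,-0.05,0,0,0],[0,0,-0.1,0,0,0],[0,0,-0.15,0,0,0]]
  fingers: 5.2

```text
t: 28.05
position: [511.4, 416.7, 103.9]
orientation: [-2.95, -1.078, -0.003]
force: [0.0, 0.3, -0.5]
opening: 52.1
gripper_force: 0.0
```

```bash
python3 adj.py 11; python3 - <<'E'
from h import *
o=bot.get_obs();p,d=bot.snapshot("wrist")
c=cam("wrist",o);P=cloud(c,d)
q=P[(d>0)&(np.hypot(P[...,0]-511,P[...,1]-417)<30)&(P[...,2]>31)&(P[...,2]<45)]
print(len(q),cv2.minEnclosingCircle(q[:,:2].astype(np.float32)),np.percentile(q[:,2],[5,95]))
E
python3 go.py "400 250 190 -50" "352 268 170 -20"
```

```text
1182 ((507.4017028808594, 412.9081115722656), 24.597320556640625) [31.33624679 33.61771045]
t 28.1 pos [512.9 417.8 109.7] yaw -49.8 cmd [510.9 416.4 101.  -49.8] open 51.7 F 0.0 j [0.63 0.26 1.26 0.   1.61 1.5 ]
[-19.2, 5.6, -8.9, 0, 0, np.float64(0.0)]
[-21.7, 1.1, -6.9, 0, 0, np.float64(-0.52)]
```

```bash
echo '[510.9,416.4,101.0,-49.8]'>cmd.json; python3 go.py "345 250 220 -30"
```

```text
t 28.1 pos [512.9 417.8 109.7] yaw -49.8 cmd [510.9 416.4 101.  -49.8] open 51.7 F 0.0 j [0.63 0.26 1.26 0.   1.61 1.5 ]
[-23.4, 2.0, -11.9, 0, 0, np.float64(-0.35)]
```

Scaled: -23.4 cm / 60 = -0.39, -11.9 cm / 60 = -0.1983, -0.35 rad / 6.2832 = -0.0557.

send_rows:
  targets:
    - [[0,0,-0.0833,0,0,0],[-0.05,0,-0.15,0,0,-0.008],[-0.1333,0.0083,-0.1983,0,0,-0.0239],[-0.2167,0.0167,-0.1983,0,0,-0.0398],[-0.3,0.025,-0.1983,0,0,-0.0557],[-0.3667,0.0333,-0.1983,0,0,-0.0557],[-0.39,0.0333,-0.1983,0,0,-0.0557],[-0.39,0.0333,-0.1983,0,0,-0.0557],[-0.39,0.0333,-0.1983,0,0,-0.0557],[-0.39,0.0333,-0.1983,0,0,-0.0557]]
  fingers: 8.5

```text
t: 29.35
position: [345.5, 250.7, 220.0]
orientation: [-2.718, -1.576, 0.0]
force: [-0.0, -0.3, -0.1]
opening: 84.7
gripper_force: 0.0
```

```bash
python3 go.py; python3 - <<'E'
from h import *
o=bot.get_obs();p,d=bot.snapshot("wrist");cv2.imwrite("pics/w9.png",p)
c=cam("wrist",o);P=cloud(c,d)
n=(d>0)&(np.hypot(P[...,0]-355,P[...,1]-268)<60)
for lo,hi in((108,122),(70,86),(20,70)):
    q=P[n&(P[...,2]>lo)&(P[...,2]<hi)]
    if len(q)>5: print(lo,len(q),cv2.minEnclosingCircle(q[:,:2].astype(np.float32)),np.median(q[:,2]))
E
```

```text
t 29.35 pos [345.5 250.7 220. ] yaw -29.8 cmd [345.1 250.1 220.  -29.7] open 84.7 F 0.0 j [ 0.55 -0.38  1.68  0.    1.84  1.07]
108 865 ((351.65460205078125, 271.9189147949219), 19.942426681518555) 113.58003219052678
70 435 ((352.04498291015625, 271.6653747558594), 28.134410858154297) 84.38912870866038
20 617 ((352.7770080566406, 273.06048583984375), 26.818876266479492) 41.486191399837395
```

View pics/w9.png

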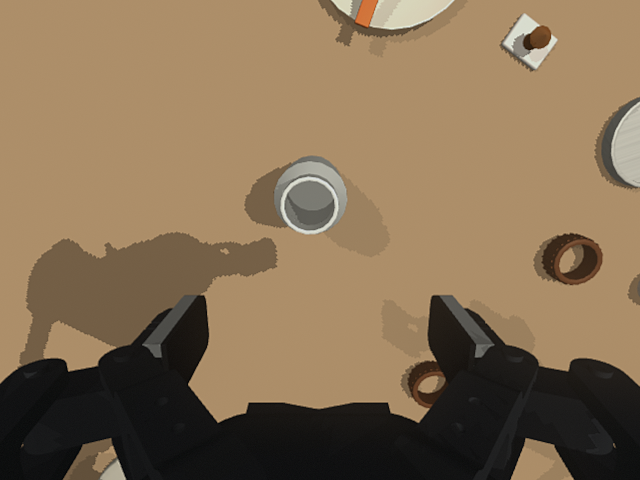

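The bottle stands upright, with its rim centred at about pixel (310,205). The neck (radius 20 mm) and body (radius 28 mm) fits both give about (351.8, 271.8).

```bash
python3 go.py "351.8 271.8 140 -29.7" "351.8 271.8 51 -29.7 1"
```

```text
t 29.4 pos [345.4 250.6 219.8] yaw -29.8 cmd [345.1 250.1 220.  -29.7] open 85.0 F 0.0 j [ 0.55 -0.38  1.68  0.    1.84  1.07]
[2.2, -0.5, 8.0, 0, 0, np.float64(-0.0)]
[2.22, -0.49, 16.9, 0, 0, np.float64(-0.0)]
```

Scaled: 16.9 cm / 60 = 0.2817, 2.22 cm / 60 = 0.037.

send_rows:
  targets:
    - [[0.02,-0.0042,0.0167,0,0,0],[0.037,-0.0082,0.0667,0,0,0],[0.037,-0.0082,0.1167,0,0,0],[0.037,-0.0082,0.1667,0,0,0],[0.037,-0.0082,0.2167,0,0,0],[0.037,-0.0082,0.2583,0,0,0],[0.037,-0.0082,0.2767,0,0,0],[0.037,-0.0082,0.2817,0,0,0],[0.037,-0.0082,0.2817,0,0,0],[0.037,-0.0082,0.2817,0,0,0]]

```text
t: 30.65
position: [352.5, 272.4, 52.1]
orientation: [-2.718, -1.576, -0.003]
force: [-0.7, -0.2, 0.7]
opening: 85.0
gripper_force: 0.0
```

Scaled: -3 cm / 60 = -0.05, -1 cm / 60 = -0.0167.

send_rows:
  targets:
    - [[0,0,0,0,0,0],[0,0,0,0,0,0],[0,0,0,0,0,0],[0,0,0,0,0,0],[0,0,0,0,0,0],[0,0,0,0,0,0],[0,0,0,0,0,0],[0,0,0,0,0,0],[0,0,-0.0167,0,0,0],[0,0,-0.05,0,0,0]]
  fingers: 4.8
  squeeze: 25

```text
t: 31.9
position: [351.2, 271.4, 80.3]
orientation: [2.718, 1.575, -0.004]
force: [-0.2, -0.2, -0.2]
opening: 56.2
gripper_force: 26.7
```

```bash
python3 adj.py 30; python3 go.py "646.5 150.5 110 -29.7" "646.5 150.5 55.6 -29.7 1"; python3 -c "
from h import *;print(bot.get_obs()['force'])"
```

```text
t 31.9 pos [351.2 271.4  80.3] yaw -29.8 cmd [351.8 271.8  81.  -29.7] open 56.2 F 26.720064269156865 j [ 0.58 -0.32  1.88 -0.    1.59  1.1 ]
[4.1, 31.6, -2.9, 0, 0, np.float64(-0.0)]
[4.09, 31.6, 2.54, 0, 0, np.float64(-0.0)]
[-0.21908298 -0.16453452 -0.15491752]
```

Scaled: 31.6 cm / 60 = 0.5267, 4.1 cm / 60 = 0.0683.

send_rows:
  targets:
    - [[0,0,-0.0333,0,0,0],[0.005,0.05,-0.0483,0,0,0],[0.0133,0.1167,-0.0483,0,0,0],[0.0233,0.1833,-0.0483,0,0,0],[0.0333,0.2583,-0.0483,0,0,0],[0.0433,0.3333,-0.0483,0,0,0],[0.0533,0.4083,-0.0483,0,0,0],[0.0617,0.475,-0.0483,0,0,0],[0.0683,0.5167,-0.0483,0,0,0],[0.0683,0.5267,-0.0483,0,0,0]]

```text
t: 33.15
position: [647.4, 149.7, 109.6]
orientation: [-2.719, -1.574, 0.001]
force: [0.3, 0.9, -0.8]
opening: 55.8
gripper_force: 26.8
```

```bash
echo '[646.5,150.5,110,-29.7]'>cmd.json; python3 go.py; python3 - <<'E'
from h import *
o=bot.get_obs();p,d=bot.snapshot("wrist")
c=cam("wrist",o);P=cloud(c,d)
n=(d>0)&(np.hypot(P[...,0]-646,P[...,1]-150)<55)
h=P[n&(P[...,2]>10)&(P[...,2]<16)][:,:2];print(len(h),cv2.minEnclosingCircle(h.astype(np.float32)))
b=P[n&(P[...,2]>150)&(P[...,2]<185)];print(len(b),cv2.minEnclosingCircle(b[:,:2].astype(np.float32)),np.median(b[:,2]))
E
```

```text
t 33.15 pos [647.4 149.7 109.6] yaw -29.9 cmd [646.5 150.5 110.  -29.7] open 55.8 F 26.814697515947046 j [ 0.18  0.27  1.24 -0.    1.63  0.7 ]
1445 ((646.3892211914062, 150.67474365234375), 42.82493209838867)
32796 ((646.0014038085938, 150.00204467773438), 54.99921798706055) 168.47199761056322
```

Scaled: 5.4 cm / 60 = 0.09, 5.2 cm / 60 = 0.0867.

send_rows:
  targets:
    - [[0,0,0.0167,0,0,0],[0,0,0.0333,0,0,0],[0,0,0.05,0,0,0],[0,0,0.0667,0,0,0],[0,0,0.0767,0,0,0],[0,0,0.0833,0,0,0],[0,0,0.0867,0,0,0],[0,0,0.09,0,0,0],[0,0,0.09,0,0,0],[0,0,0.09,0,0,0]]

```text
t: 34.45
position: [646.6, 150.6, 56.2]
orientation: [2.718, 1.576, 0.001]
force: [-0.1, 0.1, -1.1]
opening: 55.6
gripper_force: 26.8
```

```bash
python3 adj.py -54; python3 go.py;python3 -c "
from h import *;print(bot.get_obs()['force'])"
```

```text
t 34.45 pos [646.6 150.6  56.2] yaw -29.8 cmd [646.5 150.5  56.  -29.7] open 55.6 F 26.816438766782085 j [0.18 0.29 1.31 0.   1.53 0.7 ]
[-0.13371318  0.12252342 -1.13604245]
```

Essentially on the floor. I'll open gently, then retreat straight up.

Scaled: 0.03 cm / 60 = 0.0005.

send_rows:
  targets:
    - [[0,0,0.0005,0,0,0],[0,0,0.0005,0,0,0],[0,0,0.0005,0,0,0],[0,0,0.0005,0,0,0],[0,0,0.0005,0,0,0],[0,0,0.0005,0,0,0],[0,0,0.0005,0,0,0],[0,0,0.0005,0,0,0],[0,0,0.0005,0,0,0],[0,0,0.0005,0,0,0]]
  fingers: 8.4

```text
t: 35.7
position: [646.5, 150.6, 55.7]
orientation: [-2.718, -1.576, -0.0]
force: [0.4, 0.2, 0.5]
opening: 83.7
gripper_force: 0.0
```

Scaled: -14 cm / 60 = -0.2333, -11 cm / 60 = -0.1833.

send_rows:
  targets:
    - [[0,0,-0.0167,0,0,0],[0,0,-0.05,0,0,0],[0,0,-0.0833,0,0,0],[0,0,-0.1333,0,0,0],[0,0,-0.1833,0,0,0],[0,0,-0.2333,0,0,0],[0,0,-0.2333,0,0,0],[0,0,-0.2333,0,0,0],[0,0,-0.2333,0,0,0],[0,0,-0.2333,0,0,0]]

```text
t: 36.95
position: [646.1, 150.5, 194.3]
orientation: [-2.717, -1.575, 0.003]
force: [-0.5, -0.2, -0.7]
opening: 84.0
gripper_force: 0.0
```

send_rows:
  targets:
    - [[-0.05,0,0,0,0,0],[-0.1167,0,0,0,0,0],[-0.1833,0,0,0,0,0],[-0.25,0,0,0,0,0],[-0.3167,0,0,0,0,0],[-0.3833,0,0,0,0,0],[-0.4333,0,0,0,0,0],[-0.4333,0,0,0,0,0],[-0.4333,0,0,0,0,0],[-0.4333,0,0,0,0,0]]

```text
t: 38.2
position: [517.6, -74.2, 195.4]
orientation: [-2.717, -1.577, 0.0]
force: [-1.1, -0.1, -1.1]
opening: 84.0
gripper_force: 0.0
```

```bash
python3 - <<'E'
from h import *
a,_=bot.snapshot("scene");b,_=bot.snapshot("top")
cv2.imwrite("pics/end.png",np.hstack([cv2.resize(a,(400,300)),cv2.resize(b[130:370,110:510],(400,300))]) if 0 else np.vstack([a[40:480,100:600][:300],cv2.resize(b[140:330,110:510],(500,238))]))
E
```

```text
(no output)
```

View pics/end.png

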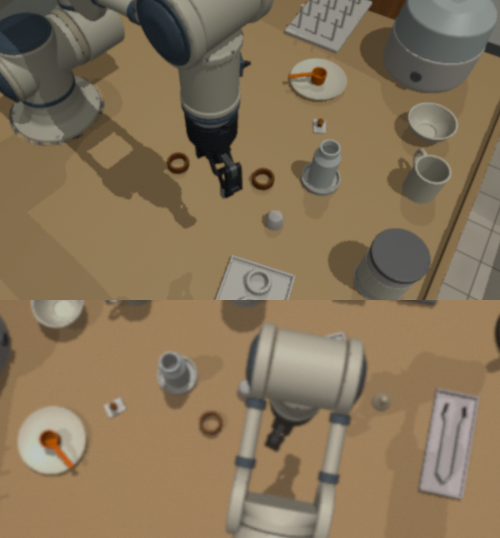

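The final picture shows the bottle upright in the coaster at (325,165), the scoop mid-saucer at (318,75), the tong in the long tray at (450,445), and a collar in the square tray. Both collars were checked flat in the tray earlier.

```bash
python3 -c "
from cell import bot;print(bot.hand_in())"
```

```text
the job is handed in; nothing more can be done
None
```

I put all the things away in the order asked and handed the job in at about 38 s: both collars, the tong, the scoop and the bottle looked right in the camera checks, and the hand-in gave no verdict.

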